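# Find the free cell in a covered ware crate and pack the terracotta figurine

## Task

The three-cell ware crate has two turquoise jars under its slatted covers and one free cell. With the empty hand press down the cover of the free cell until it bottoms out, then set the terracotta-red figurine down (do not drop it) so that it stands upright in that cell on the sunken cover. Do not bear down hard on the jars.

Things in the scene. Friction and masses are not known exactly. Their poses are not given: they have to be found in the camera images.
- crate: Wooden crate fixed to the bench, 96 x 272 x 76 mm (x, y, z), origin under its centre. Three cells 80 x 80 mm inside, walls 8 mm, centres at y = -88, 0, +88 mm. Each has a pale slatted cover, 76 mm square, 8 thick, top 74 mm above the bench; a 30 mm slat runs along x through its middle, with 11 mm gaps beside it to look through. Covers slide straight down under about 4 N and stay where left.
- figurine: Terracotta-red glazed figurine, a lady in a long skirt, upright on the bench, round about its vertical axis, 116 mm tall, about 0.2 kg; origin at the centre of its underside. Foot 55 mm across; straight torso 32 mm across from 65 to 89 mm above the foot, the place to grip; head 23 mm across. Two grey figures of the same shape are unfired and not to be packed.
- jar_a: Turquoise glazed jar, 60 mm across, 55 mm tall, in the middle of one cell, seen through the gaps in its cover; origin at the centre of its underside, 6 mm above the bench. The cover over a jar stops on it after sinking 5 mm.
- jar_b: A second such jar in another cell. The cell without a jar is the free one: its cover sinks 30 mm under the fingers to a stop, its top then 44 mm above the bench, 32 mm below the rim. The figurine's own weight does not sink it.
Things that resemble listed ones, but are neither listed nor needed, are in the scene too. What is shaped like the figurine but blue, purple or yellow is not meant.

How it is judged:
On the way:
1. the bare fingers press on a cover of the crate (over 2.5 N) while the figurine still stands where it was (contact force between the fingers and crate above 2.5 N and distance of figurine from where it was at the start of the episode below 0.01 m and x of the grasp point in the frame of crate between -0.04 and 0.04 m and y of the grasp point in the frame of crate between -0.128 and 0.128 m), for 0.1 s.
At the end, for the whole second after the job is handed in: the figurine stands at rest, upright within 10 degrees, inside the crate's free cell, its foot on the cover sunk to its stop (44 mm above the bench, within 8 mm) (z of figurine in the frame of crate between 0.036 and 0.052 m and x of figurine in the frame of crate between -0.04 and 0.04 m and y of figurine in the frame of crate between -0.128 and 0.128 m and angle between figurine's own z axis and vertical below 0.17 rad and linear speed of figurine below 0.02 m/s); the robot touches nothing.
It fails at once if a jar is squeezed under its cover with more than 30 N (contact force between any of jar_a, jar_b and anything else above 30 N).
It fails at once if the figurine is dropped: off the fingers with its foot more than 36 mm above the sunken cover (distance of figurine from where it was at the start of the episode above 0.05 m and height (world z) of figurine above 0.08 m and contact force between the fingers and figurine below 0.05 N).
It also fails if it takes over 51 s, if anything falls off the work surface, if the arm or the gripper's body presses on something with over 40 N, if the wrist force passes 120 N, or if a joint passes its speed limit or range.

## Robot

A 6-joint arm with a two-finger parallel gripper is mounted at the origin on the work surface. World frame = base frame: x ahead of the robot, y to its left, z up, the work surface at z = 0. Lengths are in m, angles in rad, forces in N, time in s.
With the tool pointing down it reaches from about 0.225 to 0.875 m from the base axis. Payload 3.4 kg.
Tool frame: the origin (TCP) lies on the centre line of the jaws, within the pads' length; the fingertips stand 17 mm ahead of it and the grasp point (between the pads) lies 2 mm behind it (nose_length is the distance from the TCP to the fingertips, in m); z points along the fingers, y is the line along which they close (so a half turn about z gives the same grasp; the last joint's range is limited). The gripper opens to 85 mm and grips with 20 to 120 N. Pads are 22 mm wide; open, the fingers measure 114 mm over their backs; the gripper's body (76 mm by 85 mm) begins 54 mm behind the grasp point. The pads swing forward as they close: fully open they stand 13 mm farther back than shut.
Start: joints at [1.077, 0.276, 1.505, -0, 1.361, -0.121], TCP at [0.209, 0.536, 0.248] pointing down, gripper open.
Joint ranges: [-2.89, 2.89], [-0.75, 2.08], [0.22, 2.7], [-1.18, 4.32], [0.11, 2.71], [-2.7, 2.7]. Speed limits (rad/s): [2.57, 2.57, 3.14, 3.14, 3.14, 3.14].

## Interface

Orientations are given as a unit quaternion [w, x, y, z].
In Python, from rig import get_state, get_image, sign_off, find_in, place_of, nose_length gives the robot as it stands.
- The arm moves only by the tool apply_moves, never from a script. Its argument "deltas" is one flat list of numbers, 5 for each row, row after row: the finger opening in mm, from 0 to 85.4, then the shift along the tool's x, y, z in mm, then the turn about the tool's z in degrees. A call has 1 to 12 rows; each row is the pose to reach, as a shift and turn from the pose commanded when the call began, along the tool's axes at that moment; what a row does not reach only later rows make up. A row lasts 1/12 s, in which the tool goes at most 41.7 mm and 7.16 degrees, less where a joint would pass 70% of its speed; a pose out of reach is approached as far as the arm can. A call with a gripper value outside its range is refused whole. The fingers move at their own pace and stop on an object; "squeeze" is the grip in N (left out, the last holds). Time passes only in rows, so rows that repeat a pose let the fingers close. It gives the time, the measured TCP pose, the force, the opening and the grip force at its end, in the units of the state.
- get_state(): the state, without advancing time (a new reading comes with each control period).
- get_image(name): name is "side" or "top" or "wrist"; returns a dict with "frame" (420x560x3 uint8, red, green, blue), "K" (3x3 intrinsics, pixels), "position" and "orientation" of the camera in the world. Camera axes: x right, y down, z forward; pixel columns grow to the right and rows downward; lengths in m; the calibration is good to about 2 mm. A picture is of the moment at which its call begins. There is no depth.
- sign_off(): hands the job in; it is judged then, once.
Trained networks look in a picture, given as the dict that the camera call returned (one of the last four; its "shot" number tells which), for a name from the list of things; names that differ only in an ending like _2 or _b are one class to them, and where a whole thing is asked for, a point or a joint stands for the part that bears it (a point fixed in the world has none). Each returns a list of dicts, best first, with "score" (0 to 1); they miss things now and then, are a little off and sometimes report something else, mostly with a low value. They report only what shows in the picture. A call takes as long as a camera call. They do not tell look-alikes from the thing itself.
- find_in(query, picture): "point" ([column, row] in pixels, amid what is visible of it).
- place_of(query, picture): "point" ([column, row] in pixels: a listed point, or the origin of a listed thing).
The state is a dict: "clock": time; "qpos": joint angles; "qd": joint speeds; "effort": joint torques, N m; "position": TCP position; "ee_rot": TCP orientation; "contact_force": force on the tool from outside, world axes, zero at the start; "moment": the same for the moment, N m; "width": finger opening in m; "gripper_force": force on a finger pad.
Only numpy, scipy, OpenCV 4.12 (cv2) and the standard library are available. Lean on these libraries where they do the work, as an engineer would, in place of code of your own. Each camera call takes 0.05 s, during which the arm holds its last target. There are 200 camera calls.

## Working session

There is one attempt and no reset: what is moved stays moved. The work goes in short steps, Python scripts to look and compute and a tool call to move; the robot and the scene stay as the last step left them, time stands still between calls to the robot, and variables do not carry over. Pictures are saved under pics/ and viewed, at most 10 in all, crops included, and the job is handed in when it is done.

Besides the shell and the picture viewer there is one more tool, called after "Call:" by a JSON object that holds its "op" and its "data", one argument or row to a line. apply_moves: Moves the arm, as the interface text tells. Its arguments: {"type":"object","properties":{"deltas":{"type":"array"},"squeeze":{"type":"number"}},"required":["deltas"]}

```bash
mkdir -p pics
cat > h.py <<'E'
import numpy as np, cv2
from scipy.spatial.transform import Rotation as R
from rig import *
def rot(q): return R.from_quat([q[1],q[2],q[3],q[0]]).as_matrix()
def ray(p,uv,z):
    d=rot(p["orientation"])@np.linalg.inv(p["K"])@np.array([uv[0],uv[1],1.]); o=np.array(p["position"])
    return o+d*(z-o[2])/d[2]
def proj(p,X):
    c=rot(p["orientation"]).T@(np.array(X)-p["position"]); u=np.array(p["K"])@c; return u[:2]/u[2]
def save(p,n,box=None,s=1):
    f=p["frame"]
    if box: f=f[box[1]:box[3],box[0]:box[2]]
    cv2.imwrite("pics/"+n,cv2.cvtColor(cv2.resize(f,None,fx=s,fy=s,interpolation=cv2.INTER_CUBIC),cv2.COLOR_RGB2BGR))
E
python3 - <<'E'
from h import *
np.set_printoptions(precision=3,suppress=True)
ims=[]
for n in ("top","side"):
    p=get_image(n); ims.append(p["frame"]); print(n,p["position"],p["K"][0][0])
    for q,z in (("figurine",0),("crate",0),("jar_a",.006)):
        for r in place_of(q,p)[:8]: print(q,np.round(r["point"],1),round(r["score"],2),ray(p,r["point"],z))
f=np.vstack(ims); cv2.imwrite("pics/a.png",cv2.cvtColor(cv2.resize(np.hstack(ims),(800,300)),cv2.COLOR_RGB2BGR))
cv2.imwrite("pics/top.png",cv2.cvtColor(ims[0],cv2.COLOR_RGB2BGR))
cv2.imwrite("pics/side.png",cv2.cvtColor(ims[1],cv2.COLOR_RGB2BGR))
s=get_state();print(s["position"],s["ee_rot"],nose_length, s["contact_force"])
E
```

```text
top [ 0.355 -0.057  0.762] 416.48780537268414
figurine [365.9 284.7] 0.97 [ 0.346 -0.208  0.   ]
figurine [424.5 158.3] 0.94 [ 0.557 -0.372  0.   ]
figurine [389.5 219.6] 0.83 [ 0.454 -0.278  0.   ]
figurine [440.3 212.5] 0.81 [ 0.449 -0.374  0.   ]
figurine [415.8 271.9] 0.73 [ 0.351 -0.302  0.   ]
crate [183.1 181.2] 0.77 [0.599 0.089 0.   ]
jar_a [231.2 180.9] 0.62 [ 0.581 -0.001  0.006]
jar_a [138.2 179.7] 0.53 [0.616 0.17  0.006]
side [0.255 0.577 0.796] 441.25487611140966
figurine [325.6 150.9] 0.95 [ 0.455 -0.373 -0.   ]
figurine [355.6 177.1] 0.92 [ 0.351 -0.297 -0.   ]
figurine [315.1 174.7] 0.78 [ 0.455 -0.269  0.   ]
figurine [290.4 141.2] 0.78 [ 0.562 -0.38  -0.   ]
figurine [347.2 198.1] 0.71 [ 0.353 -0.214  0.   ]
crate [205.9 263.5] 0.61 [0.598 0.09  0.   ]
jar_a [184.  288.8] 0.47 [0.609 0.167 0.006]
jar_a [229.6 233.1] 0.37 [ 0.582 -0.003  0.006]
[0.209 0.535 0.248] [-0.     0.185  0.983 -0.   ] 0.017 [ 0.307 -0.119  0.311]
```

View pics/top.png

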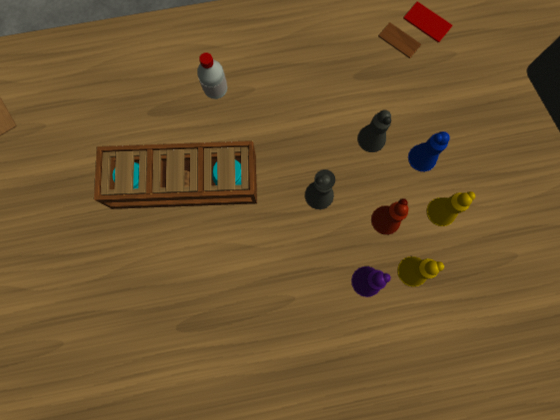

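View pics/side.png

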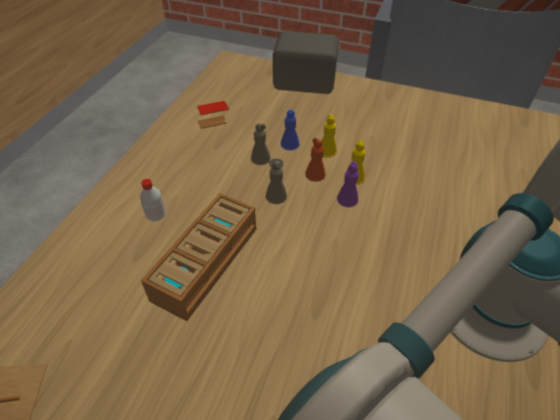

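The top picture shows the crate around (178,175). There is turquoise in its left cell (126,175) and right cell (228,172), and the middle cell (176,172) looks free. The figure-shaped things are greys (320,198) and (372,137), blue (424,158), yellows (442,212) and (416,271), purple (366,284), and terracotta-red (389,219). Only the last has the right colour. I'll confirm it in an enlarged crop with the crate model overlaid.

Run:
```python
from h import *
np.set_printoptions(precision=4,suppress=True)
p=get_image("top"); q=get_image("side")
a=np.radians(-10.6); c=np.array([.5985,.0895]); Rz=np.array([[np.cos(a),-np.sin(a)],[np.sin(a),np.cos(a)]])
outs=[]
for P,box in ((p,(80,110,280,230)),(q,(130,180,280,330))):
    s=4; f=cv2.cvtColor(cv2.resize(P["frame"],None,fx=s,fy=s,interpolation=cv2.INTER_CUBIC),cv2.COLOR_RGB2BGR)
    for hx,y0,y1 in ((.048,-.136,.136),(.04,-.04,.04)):
        pts=[proj(P,[*(c+Rz@np.array(v)),.076])*s+s/2 for v in ((-hx,y0),(hx,y0),(hx,y1),(-hx,y1))]
        cv2.polylines(f,[np.int32(pts)],True,(0,255,0),1)
    outs.append(f[box[1]*s:box[3]*s,box[0]*s:box[2]*s])
fig=cv2.cvtColor(cv2.resize(p["frame"][130:300,290:480],None,fx=2.1,fy=2.1),cv2.COLOR_RGB2BGR)
def fit(i,w,h): return cv2.copyMakeBorder(i[:h,:w],0,max(0,h-i.shape[0]),0,max(0,w-i.shape[1]),cv2.BORDER_CONSTANT)
o1=cv2.resize(outs[0],(400,240)); 
im=np.hstack([np.vstack([o1,fit(fig,400,357)]),fit(cv2.resize(outs[1],(400,400)),400,597)])
cv2.imwrite("pics/c.png",im)
# red blob head & foot by colour
for P in (p,q):
    hsv=cv2.cvtColor(P["frame"],cv2.COLOR_RGB2HSV); m=(((hsv[...,0]<8)|(hsv[...,0]>174))&(hsv[...,1]>150)&(hsv[...,2]>50)).astype(np.uint8)
    n,l,st,ce=cv2.connectedComponentsWithStats(m)
    for i in range(1,n):
        if st[i,4]>100: print(st[i],ce[i],ray(P,ce[i],.045))
    # predicted silhouette check
    for X in ((.4545,-.2735,0),(.4545,-.2735,.105)): print(proj(P,X))
```

```text
[404   2  48  40 954] [427.4895  21.3826] [ 0.8137 -0.4301  0.045 ]
[199  53  14  15 156] [206.1474  59.5833] [0.8137 0.0037 0.045 ]
[385 199  23  35 340] [397.3912 214.9176] [ 0.4534 -0.2804  0.045 ]
[387.1254 219.6176]
[403.0925 208.0233]
[501   0  28  10 141] [513.1418   3.9716] [-0.0319 -1.5125  0.045 ]
[525   0  28  10 143] [539.1888   4.4685] [-0.135  -1.5477  0.045 ]
[198 101  30  14 258] [212.3411 107.2326] [ 0.8115 -0.3962  0.045 ]
[315.6406 173.584 ]
[318.4227 142.4409]
```

View pics/c.png

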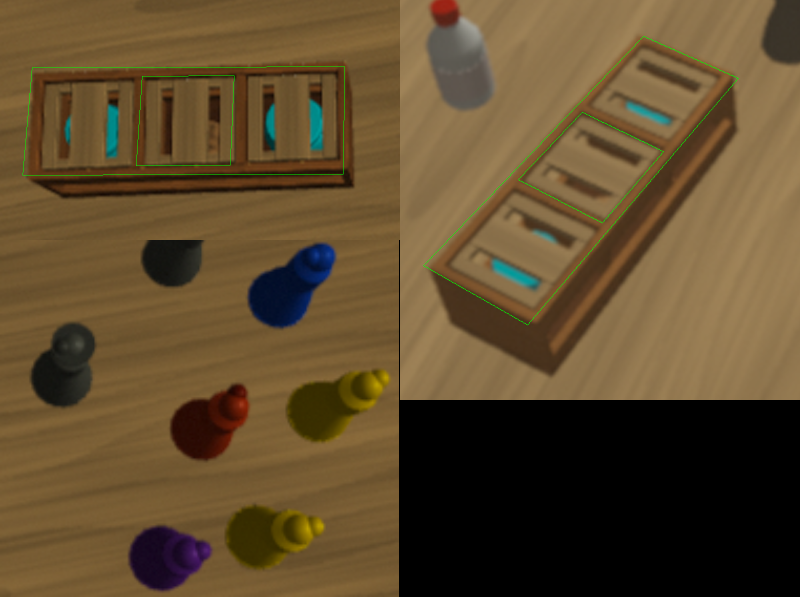

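Red at (389,219) is confirmed as the only terracotta figure, and the middle cell shows no turquoise. The overlay sits a few mm too far in +y, so I'll refine it with the wrist camera over the crate.

```bash
cat >> h.py <<'E'
def to(X,yaw=0):
    s=get_state(); print("delta mm",np.round(rot(s["ee_rot"]).T@(np.array(X)-s["position"])*1000,1),"pos",np.round(s["position"],4),"F",np.round(s["contact_force"],1),"t",s["clock"],"w",s["width"])
E
python3 -c "
from h import *
to([.57,.08,.25]);print(rot(get_state()['ee_rot']).round(3))"
```

```text
delta mm [-501.7 -292.9   -1.7] pos [0.2094 0.5355 0.2483] F [0.1 0.6 0.5] t 0.5 w 0.08531539394767979
[[-0.931  0.364  0.   ]
 [ 0.364  0.931  0.   ]
 [ 0.     0.    -1.   ]]
```

Call:
{"op": "apply_moves", "data": {
  "deltas": [0,-34,-20,0,-2,0,-68,-40,0,-4,0,-102,-60,0,-6,0,-136,-80,0,-8,0,-170,-100,0,-10,0,-204,-120,0,-10.8,0,-238,-140,0,-10.8,0,-272,-160,0,-10.8,0,-306,-180,0,-10.8,0,-340,-200,0,-10.8,0,-374,-220,0,-10.8,0,-408,-240,0,-10.8]
}}

```text
clock: 1.5
position: [0.5029, 0.1617, 0.2486]
ee_rot: [0.0, 0.092, 0.996, 0.0]
contact_force: [0.9, 0.7, -0.4]
width: -0.0
gripper_force: 0.0
```

```bash
python3 -c "
from h import *
to([.57,.08,.25])"
```

```text
delta mm [-80.9 -68.   -1.4] pos [0.5029 0.1617 0.2486] F [ 0.9  0.7 -0.4] t 1.5 w -4.458595656613478e-05
```

Call:
{"op": "apply_moves", "data": {
  "deltas": [0,-30,-25,0,0,0,-60,-50,0,0,0,-80,-68,0,0,0,-80,-68,0,0,0,-80,-68,0,0]
}}

```text
clock: 1.92
position: [0.5688, 0.0806, 0.2479]
ee_rot: [-0.0, 0.093, 0.996, 0.0]
contact_force: [-0.4, -0.2, -0.2]
width: -0.0
gripper_force: 0.0
```

Run:
```python
from h import *
p=get_image("wrist"); save(p,"w1.png")
for q,z in (("crate",0),("jar_a",.006)):
    for r in place_of(q,p)[:4]: print(q,np.round(r["point"],1),round(r["score"],2),ray(p,r["point"],z).round(4))
to([.57,.08,.25])
```

```text
crate [285.7 204.4] 0.57 [0.5983 0.0849 0.    ]
jar_a [359.  203.4] 0.82 [0.6123 0.1736 0.006 ]
jar_a [218.  210.5] 0.58 [0.5888 0.0016 0.006 ]
delta mm [-3.1 -2.3 -1.7] pos [0.5673 0.0828 0.2483] F [0.5 0.5 0.8] t 2.0667 w -6.525907962369795e-05
```

View pics/w1.png

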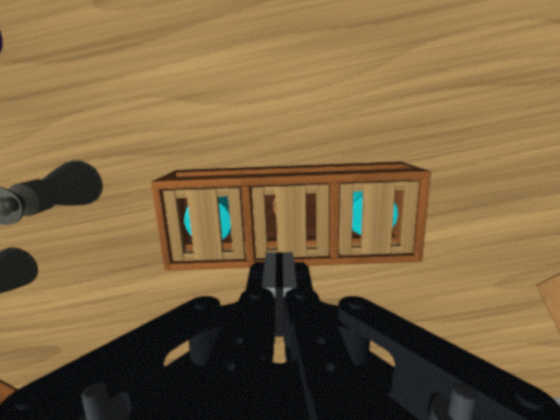

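The wrist view shows jars at (208,218) and (372,213), and an empty middle cell at (290,217). The rim corners are at about (155,183), (429,171), (422,262) and (167,269).

Run:
```python
from h import *
p=get_image("wrist")
C=np.array([ray(p,u,.076)[:2] for u in ((155,183),(429,171),(422,262),(167,269))])
print(C.round(4),C.mean(0)); d=(C[1]+C[2]-C[0]-C[3])/2; print(np.linalg.norm(d),np.degrees(np.arctan2(-d[0],d[1])), np.linalg.norm((C[0]+C[1]-C[2]-C[3])/2))
M=np.array([ray(p,u,.076)[:2] for u in ((248,182),(334,179),(332,262),(251,266))]);print(M.mean(0))
to([*C.mean(0),.12]);print(rot(get_state()['ee_rot']).round(3))
```

```text
[[ 0.5322 -0.0324]
 [ 0.5694  0.2312]
 [ 0.6648  0.2191]
 [ 0.6235 -0.047 ]] [0.59746999 0.0927233 ]
0.2677338185523813 -8.432783074426663 0.09430291129335246
[0.59799825 0.09100743]
delta mm [-28.   15.  128.4] pos [0.5673 0.083  0.2484] F [-0.3  0.4  0.2] t 2.1167 w 7.231703360627322e-05
[[-0.983  0.182 -0.   ]
 [ 0.182  0.983  0.001]
 [ 0.     0.    -1.   ]]
```

Call:
{"op": "apply_moves", "data": {
  "deltas": [0,-14,6,20,0,0,-28,12,55,0,0,-29,12.5,95,0,0,-29,12.5,130,0,0,-29,12.5,145,0,0,-29,12.5,150,0,0,-29,12.5,155,0,0,-29,12.5,160,0,0,-29,12.5,164,0,0,-29,12.5,168,0]
}}

```text
clock: 2.95
position: [0.5996, 0.0897, 0.082]
ee_rot: [0.001, 0.092, 0.996, 0.001]
contact_force: [-1.8, 3.2, 4.4]
width: -0.0002
gripper_force: 2.1
```

Call:
{"op": "apply_moves", "data": {
  "deltas": [0,0,0,3,0,0,0,0,6,0,0,0,0,9,0,0,0,0,12,0,0,0,0,14,0,0,0,0,16,0,0,0,0,17,0,0,0,0,18,0,0,0,0,18,0]
}}

```text
clock: 3.7
position: [0.5994, 0.0886, 0.0622]
ee_rot: [0.0, 0.092, 0.996, -0.0]
contact_force: [1.3, 1.7, 2.1]
width: -0.0005
gripper_force: 1.2
```

Call:
{"op": "apply_moves", "data": {
  "deltas": [0,0,0,1,0,0,0,0,2,0,0,0,0,3,0,0,0,0,3,0]
}}

```text
clock: 4.03
position: [0.5994, 0.0886, 0.0609]
ee_rot: [0.001, 0.092, 0.996, -0.0]
contact_force: [-1.1, 0.4, 12.0]
width: -0.0002
gripper_force: 6.0
```

Call:
{"op": "apply_moves", "data": {
  "deltas": [0,0,0,-30,0,0,0,0,-70,0,0,0,0,-110,0,0,10,-30,-145,0,0,20,-65,-165,0,0,32,-105,-180,0,0,44,-144,-195,0,0,56,-183,-205,0,0,68,-222,-205,0,0,80,-261,-205,0,0,92,-300,-205,0,0,102,-338,-205,0]
}}

```text
clock: 5.03
position: [0.436, -0.2217, 0.2636]
ee_rot: [-0.001, 0.092, 0.996, 0.0]
contact_force: [0.9, -0.3, 0.6]
width: 0.0001
gripper_force: 0.0
```

Call:
{"op": "apply_moves", "data": {
  "deltas": [55,10,-38,0,0,55,10,-38,0,0,55,10,-38,0,0,55,10,-38,0,0]
}}

```text
clock: 5.37
position: [0.4212, -0.2557, 0.2635]
ee_rot: [-0.001, 0.093, 0.996, 0.001]
contact_force: [0.0, -0.3, 0.5]
width: 0.048
gripper_force: 0.0
```

Run:
```python
from h import *
p=get_image("wrist"); save(p,"w2.png"); t=get_image("top")
for r in place_of("figurine",p)[:6]: print(np.round(r["point"],1),round(r["score"],2),ray(p,r["point"],0).round(4))
for n,P,zz in (("w",p,0),("t",t,.045)):
    hsv=cv2.cvtColor(P["frame"],cv2.COLOR_RGB2HSV); m=(((hsv[...,0]<8)|(hsv[...,0]>174))&(hsv[...,1]>150)&(hsv[...,2]>50)).astype(np.uint8)
    k,l,st,ce=cv2.connectedComponentsWithStats(m)
    for i in range(1,k):
        if st[i,4]>100: print(n,st[i],ce[i],ray(P,ce[i],zz))
to([.4545,-.2735,.25])
```

```text
[190.6 219. ] 0.67 [ 0.4508 -0.3779  0.    ]
[235.  129.5] 0.61 [ 0.3506 -0.295   0.    ]
[272.5 207.9] 0.57 [ 0.4559 -0.2691  0.    ]
[307.  114.7] 0.56 [ 0.3498 -0.2063  0.    ]
[218.9 292.5] 0.53 [ 0.5637 -0.3672  0.    ]
w [ 254  188   40   64 1691] [272.31815494 215.74985216] [ 0.46639299 -0.27133081  0.        ]
t [404   2  48  40 958] [427.50626305  21.39770355] [ 0.8136618  -0.43011631  0.045     ]
t [200  53  13  15 157] [206.17197452  59.68152866] [0.8135078  0.00372265 0.045     ]
t [384 204  19  30 186] [393.47849462 221.37634409] [ 0.44353776 -0.27090168  0.045     ]
delta mm [-35.2 -12.6  13.9] pos [ 0.4222 -0.2547  0.264 ] F [ 0.3 -0.5 -0.8] t 5.5167 w 0.054853909766066675
```

View pics/w2.png

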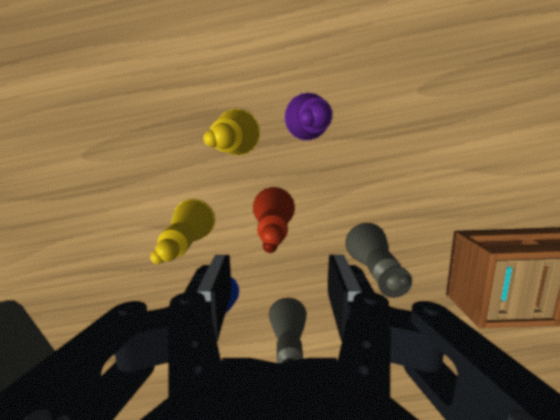

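The wrist view shows the red figurine's foot at (272,208) and head at (270,246). Its neighbours are about 105 mm away, so I'll go down with a 55 mm opening.

Call:
{"op": "apply_moves", "data": {
  "deltas": [55,-18,-5,10,0,55,-36,-11,30,0,55,-36,-11,65,0,55,-36,-11,100,0,55,-36,-11,130,0,55,-36,-11,155,0,55,-36,-11,175,0,55,-36,-11,188,0,55,-36,-11,188,0,55,-36,-11,188,0],
  "squeeze": 40
}}

```text
clock: 6.35
position: [0.4556, -0.2722, 0.0758]
ee_rot: [-0.001, 0.091, 0.996, 0.001]
contact_force: [-0.2, -0.2, -0.3]
width: 0.0548
gripper_force: 0.0
```

Run:
```python
from h import *
p=get_image("wrist"); q=get_image("side")
im=np.hstack([p["frame"][180:420,150:410],q["frame"][80:260,220:415].repeat(1,0)[:180]] if 0 else [cv2.resize(p["frame"][180:420,150:430],(400,343)),cv2.resize(q["frame"][90:240,240:415],(400,343))])
cv2.imwrite("pics/g1.png",cv2.cvtColor(im,cv2.COLOR_RGB2BGR)); to([.4555,-.272,.076])
print(proj(p,[.4555,-.272,.116]))
```

```text
delta mm [1.2 1.2 1.3] pos [ 0.4564 -0.2734  0.0773] F [-0.   1.3 -0.1] t 6.45 w 0.05511704234101926
[276.45181885 344.09967229]
```

View pics/g1.png

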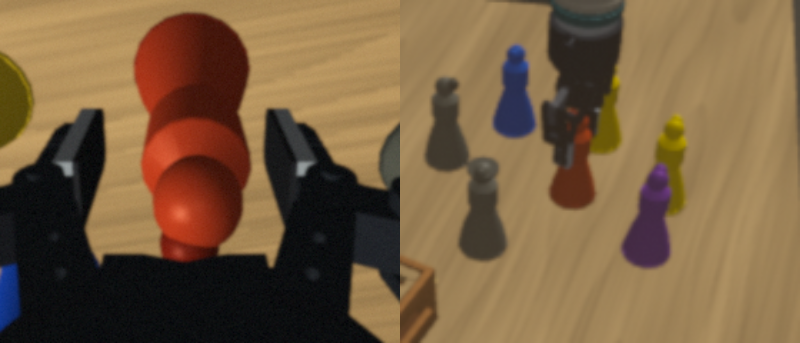

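The figurine stands between the pads, within about 2 mm of centre. Closing and lifting a little.

Call:
{"op": "apply_moves", "data": {
  "deltas": [20,0,0,0,0,20,0,0,0,0,20,0,0,0,0,20,0,0,0,0,20,0,0,0,0,20,0,0,-3,0,20,0,0,-10,0,20,0,0,-20,0,20,0,0,-20,0]
}}

```text
clock: 7.2
position: [0.4563, -0.2744, 0.0981]
ee_rot: [0.001, 0.092, 0.996, -0.001]
contact_force: [-0.1, -0.3, -1.4]
width: 0.0307
gripper_force: 39.9
```

Run:
```python
from h import *
q=get_image("side"); p=get_image("top"); w=get_image("wrist")
im=np.hstack([cv2.resize(q["frame"][90:240,240:415],(400,343)),cv2.resize(w["frame"][180:420,150:430],(400,343))])
cv2.imwrite("pics/g2.png",cv2.cvtColor(im,cv2.COLOR_RGB2BGR)); to([.598,.090,.25])
for P,n in ((q,'s'),(w,'w')):
  for r in place_of("figurine",P)[:6]: print(n,np.round(r["point"],1),round(r["score"],2),ray(P,r["point"],.02).round(4))
```

```text
delta mm [ -73.6  383.6 -153.5] pos [ 0.4553 -0.2736  0.0965] F [ 0.2 -0.3 -1.5] t 7.35 w 0.030799128370011
s [289.3 141.4] 0.96 [ 0.5568 -0.354   0.02  ]
s [316.6 169.6] 0.73 [ 0.4515 -0.2678  0.02  ]
s [331.5 150.7] 0.67 [ 0.4351 -0.356   0.02  ]
s [354.1 177.4] 0.65 [ 0.3521 -0.2727  0.02  ]
s [346.9 202.6] 0.59 [ 0.348  -0.1785  0.02  ]
w [220.5  81.3] 0.9 [ 0.3566 -0.2904  0.02  ]
w [348.9  51.4] 0.89 [ 0.3546 -0.2117  0.02  ]
w [283.2 226.3] 0.57 [ 0.4552 -0.2697  0.02  ]
```

View pics/g2.png

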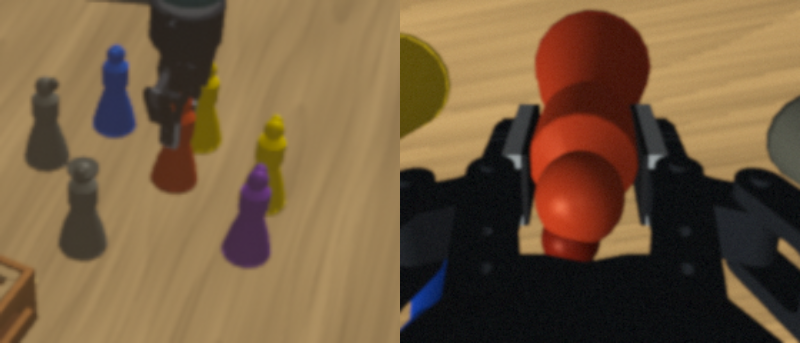

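It's held upright: the opening reads 31 mm and the foot is 20 mm up. Lifting clear of the neighbours, then across to the crate.

Call:
{"op": "apply_moves", "data": {
  "deltas": [20,0,0,-10,0,20,0,0,-30,0,20,0,0,-60,0,20,0,0,-90,0,20,0,0,-120,0,20,0,0,-145,0,20,0,5,-160,0,20,-3,15,-165,0,20,-8,40,-165,0,20,-14,70,-165,0,20,-20,100,-165,0,20,-26,130,-165,0]
}}

```text
clock: 8.45
position: [0.5045, -0.1485, 0.2605]
ee_rot: [-0.001, 0.092, 0.996, 0.001]
contact_force: [0.1, -0.6, -1.1]
width: 0.0312
gripper_force: 40.1
```

Call:
{"op": "apply_moves", "data": {
  "deltas": [20,-6,30,0,0,20,-12,60,0,0,20,-18,90,0,0,20,-24,120,0,0,20,-30,150,0,0,20,-36,180,0,0,20,-40,207,0,0,20,-44,230,0,0,20,-46,245,0,0,20,-47,252,0,0,20,-47,253,0,0,20,-47,253,0,0]
}}

```text
clock: 9.45
position: [0.5968, 0.0893, 0.2608]
ee_rot: [-0.001, 0.092, 0.996, -0.001]
contact_force: [0.2, -1.3, -1.3]
width: 0.0311
gripper_force: 40.2
```

Run:
```python
from h import *
q=get_image("side"); p=get_image("top"); w=get_image("wrist")
im=np.hstack([cv2.resize(q["frame"][100:340,120:400],(400,343)),cv2.resize(w["frame"],(400,300),).copy()[:300]] if 0 else [cv2.resize(q["frame"][100:340,120:400],(400,343)),cv2.resize(w["frame"][80:420,80:477],(400,343))])
cv2.imwrite("pics/p1.png",cv2.cvtColor(im,cv2.COLOR_RGB2BGR)); to([.598,.090,.120])
for P,n in ((q,'s'),(w,'w')):
  for r in place_of("crate",P)[:2]: print(n,np.round(r["point"],1),round(r["score"],2),ray(P,r["point"],0).round(4))
  for r in place_of("figurine",P)[:5]: print(n,np.round(r["point"],1),round(r["score"],2),ray(P,r["point"],.185).round(4))
print(get_state()["gripper_force"])
```

```text
delta mm [ -0.8   1.9 141.3] pos [0.5969 0.0884 0.2613] F [-0.  -0.2 -1. ] t 9.6 w 0.03109248753585271
s [204.6 262.4] 0.6 [0.6018 0.0885 0.    ]
s [290.6 141.8] 0.83 [ 0.4896 -0.1558  0.185 ]
s [326.7 150.8] 0.62 [ 0.4066 -0.1538  0.185 ]
s [353.2 177.5] 0.6 [ 0.3332 -0.0912  0.185 ]
s [345.3 198.9] 0.59 [ 0.3336 -0.0266  0.185 ]
w [275.5 182.1] 0.92 [0.5988 0.0846 0.    ]
w [283.4 225.1] 0.59 [0.5952 0.0929 0.185 ]
40.17734572989866
```

View pics/p1.png

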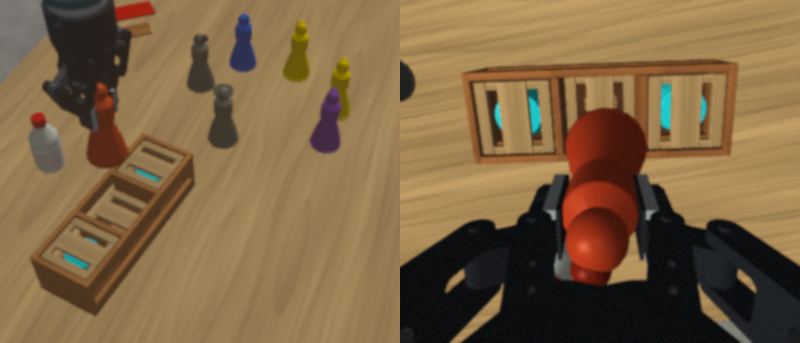

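Run:
```python
from h import *
p=get_image("wrist")
C=np.array([ray(p,u,.076)[:2] for u in ((144,153),(414,143),(408,231),(154,239))])
print(C.round(4),C.mean(0))
print([(r["point"],ray(p,r["point"],.006).round(4),round(r["score"],2)) for r in place_of("jar_a",p)[:3]])
M=np.array([ray(p,u,.076)[:2] for u in ((237,149),(324,146))]);print(M.round(4))
to([.598,.089,.120])
```

```text
[[ 0.5325 -0.0341]
 [ 0.5723  0.2298]
 [ 0.6634  0.2176]
 [ 0.622  -0.0513]] [0.59752192 0.09049433]
[([208.2, 185.4], array([0.5868, 0.0019, 0.006 ]), 0.94), ([348.0, 181.5], array([0.6143, 0.1744, 0.006 ]), 0.7)]
[[0.5457 0.0574]
 [0.5587 0.1424]]
delta mm [ -0.8   0.  141.4] pos [0.5972 0.0891 0.2614] F [ 0.6  0.1 -2.5] t 9.9 w 0.03063705913705471
```

The crate centre agrees with the pose (0.598, 0.089), so I'm lowering now.

Call:
{"op": "apply_moves", "data": {
  "deltas": [20,-1,0,15,0,20,-1,0,40,0,20,-1,0,65,0,20,-1,0,90,0,20,-1,0,108,0,20,-1,0,120,0,20,-1,0,128,0,20,-1,0,133,0,20,-1,0,136,0,20,-1,0,138,0,20,-1,0,138,0]
}}

```text
clock: 10.82
position: [0.5987, 0.0894, 0.1237]
ee_rot: [0.0, 0.092, 0.996, 0.0]
contact_force: [-0.0, -0.2, -1.4]
width: 0.0309
gripper_force: 40.1
```

Call:
{"op": "apply_moves", "data": {
  "deltas": [20,0,0,1,0,20,0,0,2,0,20,0,0,2,0]
}}

```text
clock: 11.07
position: [0.5984, 0.0895, 0.1217]
ee_rot: [0.0, 0.092, 0.996, 0.0]
contact_force: [-0.1, 0.3, -2.3]
width: 0.0309
gripper_force: 40.1
```

Call:
{"op": "apply_moves", "data": {
  "deltas": [20,0,0,1,0,20,0,0,1,0,20,0,0,2,0,20,0,0,2,0]
}}

```text
clock: 11.4
position: [0.5991, 0.0896, 0.1211]
ee_rot: [0.001, 0.092, 0.996, 0.0]
contact_force: [-1.4, 0.6, 7.6]
width: 0.0308
gripper_force: 39.7
```

It's resting on the cover with 7.6 N upward. Easing off slightly, then opening.

Call:
{"op": "apply_moves", "data": {
  "deltas": [20,0,0,-0.7,0,36,0,0,-0.7,0,45,0,0,-0.7,0,60,0,0,-0.7,0,60,0,0,-0.7,0,60,0,0,-0.7,0]
}}

```text
clock: 11.9
position: [0.5982, 0.0894, 0.1197]
ee_rot: [-0.0, 0.092, 0.996, -0.0]
contact_force: [0.0, 0.7, -0.2]
width: 0.0598
gripper_force: 0.0
```

Call:
{"op": "apply_moves", "data": {
  "deltas": [60,0,0,-10,0,60,0,0,-30,0,60,0,0,-60,0,60,0,0,-95,0,60,0,0,-125,0,60,0,0,-140,0,60,30,0,-150,0,60,60,0,-150,0,60,90,0,-150,0,60,100,0,-150,0,60,100,0,-150,0]
}}

```text
clock: 12.82
position: [0.4975, 0.1082, 0.2712]
ee_rot: [0.0, 0.091, 0.996, 0.0]
contact_force: [0.7, 0.8, -0.6]
width: 0.0593
gripper_force: 0.0
```

Run:
```python
from h import *
q=get_image("side"); p=get_image("top")
im=np.hstack([cv2.resize(q["frame"][150:330,120:330],(400,343)),cv2.resize(p["frame"][100:280,80:290],(400,343))])
cv2.imwrite("pics/e.png",cv2.cvtColor(im,cv2.COLOR_RGB2BGR)); to([.598,.090,.120])
for P,n in ((q,'s'),(p,'t')):
  for r in place_of("figurine",P)[:7]: print(n,np.round(r["point"],1),round(r["score"],2),ray(P,r["point"],.044).round(4))
```

```text
delta mm [-98.3   0.3 151.1] pos [0.5009 0.1077 0.2709] F [-0.2 -0.6  0.4] t 12.9167 w 0.060167293889080035
s [289.2 140.5] 0.98 [ 0.549  -0.3288  0.044 ]
s [328.  151.1] 0.89 [ 0.4379 -0.3224  0.044 ]
s [346.9 197.8] 0.81 [ 0.3489 -0.1706  0.044 ]
s [206.8 252.7] 0.63 [0.5895 0.0911 0.044 ]
s [353.5 177.3] 0.59 [ 0.3506 -0.2463  0.044 ]
t [362.8 280. ] 0.96 [ 0.355  -0.1957  0.044 ]
t [175.8 175. ] 0.88 [0.5987 0.0917 0.044 ]
t [440.3 211.4] 0.82 [ 0.4456 -0.3562  0.044 ]
t [422.4 160.5] 0.75 [ 0.5422 -0.3492  0.044 ]
t [413.3 272.1] 0.65 [ 0.3519 -0.2833  0.044 ]
```

View pics/e.png

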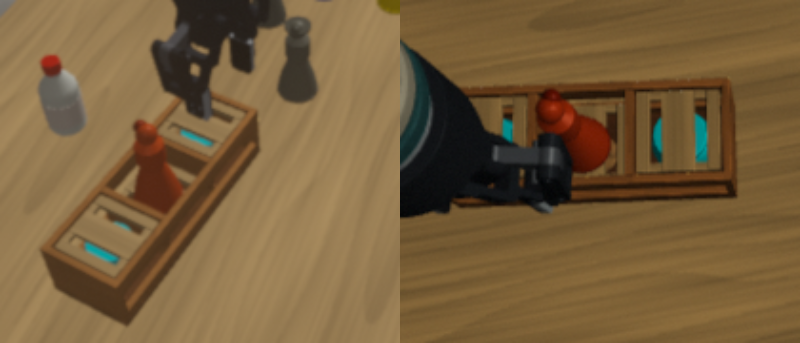

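Run:
```python
from h import *
for n in("top","side"):
    P=get_image(n); print(n,[proj(P,[.598,.090,z]).round(1) for z in (.044,.158)])
```

```text
top [array([176.8, 175.2]), array([158.1, 154.1])]
side [array([203.4, 251.2]), array([196.4, 215.3])]
```

The figurine stands upright in the middle cell. The head is seen at (159,152) in the top view and (197,218) in the side view, against predictions of (158,154) and (196,215). Handing in.

```bash
python3 -c "
from rig import *
print(sign_off())"
```

```text
the job is handed in; nothing more can be done
None
```

I pressed the free middle cell's cover down to its stop and set the terracotta-red figurine upright on it. The job is handed in at about 13 s on the clock, and no verdict was returned.

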